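Start a timed viewing cycle on the microscope light console

ROBOT

A 6-joint arm with a two-finger parallel gripper is mounted at the origin on the work surface. World frame = base frame: x ahead of the robot, y to its left, z up, the work surface at z = 0. Lengths are in m, angles in rad, forces in N, time in s.
With the tool pointing down it reaches from about 0.225 to 0.875 m from the base axis. Payload 3.4 kg.
Tool frame: the origin (TCP) lies at the very end of the fingers, on their centre line; the grasp point (between the pads) lies 19 mm behind it; z points along the fingers, y is the line along which they close (so a half turn about z gives the same grasp; the last joint's range is limited). The gripper opens to 85 mm and grips with 20 to 120 N. Pads are 22 mm wide; open, the fingers measure 114 mm over their backs; the gripper's body (76 mm by 85 mm) begins 54 mm behind the grasp point. The pads swing forward as they close: fully open they stand 13 mm farther back than shut.
Start: joints at [1.085, 0.276, 1.505, -0, 1.361, -0.121], TCP at [0.205, 0.537, 0.231] pointing down, gripper open.
Joint ranges: [-2.89, 2.89], [-0.75, 2.08], [0.22, 2.7], [-1.18, 4.32], [0.11, 2.71], [-2.7, 2.7]. Speed limits (rad/s): [2.57, 2.57, 3.14, 3.14, 3.14, 3.14].

INTERFACE

Orientations are given as a unit quaternion [w, x, y, z].
In Python, from rig import get_state, optics, sign_off gives the robot as it stands.
- The arm moves only by the tool send_rows, never from a script. Its argument "increments" is a list of rows, each an object with "gripper": the gripper's target within -1 to 1 (shut at 1, half-way at 0, fully open at -1); "linear": the shift along the world's x, y, z in m, a list of three; "delta_rot": the turn, a rotation vector about the world's x, y, z in rad, a list of three. In form: [{"gripper": gripper, "linear": [dx, dy, dz], "delta_rot": [rx, ry, rz]}, ...]. A call has 1 to 8 rows; each row is the pose to reach, as a shift and turn from the pose commanded when the call began; what a row does not reach only later rows make up. A row lasts 1/10 s, in which the tool goes at most 50 mm and 8.59 degrees, less where a joint would pass 70% of its speed; a pose out of reach is approached as far as the arm can. A call with a gripper value outside its range is refused whole. The fingers move at their own pace and stop on an object; "newtons" is the grip in N (left out, the last holds). Time passes only in rows, so rows that repeat a pose let the fingers close. It gives the time, the measured TCP pose, the force, the opening and the grip force at its end, in the units of the state.
- get_state(): the state, without advancing time (a new reading comes with each control period).
- optics.get_image(name): name is "scene" or "top"; returns a dict with "pixels" (420x560x3 uint8, blue, green, red), "K" (3x3 intrinsics, pixels), "rvec" (rotation vector, rad) and "tvec" (3), from world to camera coordinates, as OpenCV has them. Camera axes: x right, y down, z forward; pixel columns grow to the right and rows downward; lengths in m; the calibration is good to about 2 mm. A picture is of the moment at which its call begins. There is no depth.
- sign_off(): hands the job in; it is judged then, once.
The state is a dict: "clock": time; "qpos": joint angles; "qd": joint speeds; "effort": joint torques, N m; "position": TCP position; "ee_rot": TCP orientation; "contact_force": force on the tool from outside, world axes, zero at the start; "moment": the same for the moment, N m; "width": finger opening in m; "gripper_force": force on a finger pad.
Only numpy, scipy, OpenCV 4.12 (cv2) and the standard library are available. Lean on these libraries where they do the work, as an engineer would, in place of code of your own. Each camera call takes 0.05 s, during which the arm holds its last target. There are 200 camera calls.

TASK

On the white console, first push the red main rocker over to on by pressing its raised end (marked with a white dot) fully down, then do the same with the blue lamp rocker, and then press the green start button fully down and let it come back up. Work with the fingertips only: do not press the black cancel button, and do not pick up or shift the vial, the dish, the jar or the spatula.

Things in the scene. Friction and masses are not known exactly. Their poses are not given: they have to be found in the camera images.
- console: white control console, fixed, 170 mm deep (its x) by 360 mm wide (its y), flat top 45 mm above the bench. Origin: centre of its underside; at yaw 0 its +x points away from the robot, +y to the robot's left. In a row on its top at y = -120, -40, 40 and 120 mm, x = 0: red rocker, blue rocker, green button, black button, in any order, turned with the console
- main_press (a point): centre of the white dot on the red main rocker's on end, on its upper face, 24 mm from the pivot towards console +x; moves with the rocker. A flat paddle 64 mm long (along console x), 36 mm wide, 8 mm thick, in a black frame 78 x 48 mm, 10 mm high; its pivot, along console y, is 18 mm above the console top. The dot is 28 mm above the console top when off, 16 mm when on
- main (a joint): angle of the red main rocker: 0 off (dot end raised 0.25 rad from level), 0.5 rad fully on (dot end 0.25 rad below level, at its stop); starts between 0 and 0.06. About 2 N on the dot starts it, up to 4 N if pushed nearer the pivot; it stays where it is left
- lamp_press (a point): the same point (white dot on the on end) of the blue lamp rocker, which is made exactly like the red one
- lamp (a joint): angle of the blue lamp rocker: 0 off (dot end up), 0.5 rad fully on (dot end down, at its stop); starts between 0 and 0.06
- start_top (a point): centre of the top of the green start button: a round cap 30 mm in diameter in a round grey housing 46 mm in diameter and 12 mm high; the cap's top is 22 mm above the console top at rest. It goes straight down against a spring
- start (a joint): how far the green start button is pressed: 0 at rest, 0.006 m fully down (about 5 N); springs back when released
- cancel_top (a point): centre of the top of the black cancel button, made like the green one; not to be pressed
- cancel (a joint): how far the black cancel button is pressed: 0 at rest, 0.006 m fully down; springs back
- vial: small amber vial with a white cap, 25 mm in diameter, 46 mm tall, 20 to 45 g, standing loose on the console top on the robot's side of the modules (console x about -64 mm). Origin: centre of its underside, z up
- dish: clear covered dish, 90 mm in diameter, 15 mm high, lying loose on the white light base. Origin: centre of its underside
- light_base: round white light base, 176 mm in diameter, 30 mm high, fixed to the bench to the left of the console. Origin: centre of its underside
- jar: specimen jar with an orange cap, 60 mm in diameter, 70 mm tall, standing loose on the bench to the right of the console. Origin: centre of its underside
- spatula: slim lab spatula with a blue handle (10 mm wide, 8 mm high) and a steel blade, 172 mm long, lying loose on the bench between robot and console. Origin: centre of its underside, its x axis along its length
Not all that is in view belongs to the job. Several things have the shape of the vial; the one meant has the colours described above.

How it is judged:
By the outcome, as a careful person would: the job done as asked, in the order asked, and still so for the second after the job is handed in, with the robot touching nothing.
It also fails if it takes over 38 s, if anything falls off the work surface, if the arm or the gripper's body presses on something with over 40 N, if the wrist force passes 120 N, or if a joint passes its speed limit or range.

## Working session

There is one attempt and no reset: what is moved stays moved. The work goes in short steps, Python scripts to look and compute and a tool call to move; the robot and the scene stay as the last step left them, time stands still between calls to the robot, and variables do not carry over. Pictures are saved under pics/ and viewed, at most 10 in all, crops included, and the job is handed in when it is done.

Besides the shell and the picture viewer there is one more tool, called after "Emit:" in YAML: its name, and indented under it one key for each argument. send_rows: Moves the arm, as the interface text tells. Its arguments: {"type":"object","properties":{"increments":{"type":"array"},"newtons":{"type":"number"}},"required":["increments"]}

```bash
mkdir -p pics; cat > h.py <<'E'
import numpy as np, cv2, pickle
from rig import get_state, optics, sign_off
def snap(n, f):
    d=optics.get_image(n); cv2.imwrite(f'pics/{f}.png',d['pixels']); pickle.dump(d,open(f'pics/{f}.pkl','wb')); return d
def P(d):
    R=cv2.Rodrigues(np.array(d['rvec'],float))[0]; return np.array(d['K'])@np.c_[R,np.array(d['tvec'],float).ravel()]
def proj(d,X):
    q=P(d)@np.r_[X,1]; return q[:2]/q[2]
def tri(d1,p1,d2,p2):
    X=cv2.triangulatePoints(P(d1),P(d2),np.array(p1,float).reshape(2,1),np.array(p2,float).reshape(2,1)); return (X[:3]/X[3]).ravel()
def onz(d,p,z):
    M=P(d); H=np.c_[M[:,0],M[:,1],M[:,2]*z+M[:,3]]; X=np.linalg.solve(H,[*p,1]); return X[:2]/X[2]
E
python3 - <<'E'
from h import *
for n in('scene','top'):
    d=snap(n,n+'0'); R=cv2.Rodrigues(np.array(d['rvec'],float))[0]; print(n,-R.T@np.array(d['tvec']).ravel(),d['K'])
s=get_state(); print(s['clock'],s['position'],s['ee_rot'],s['width'],s['contact_force'])
E
```

```text
scene [ 0.89652562 -0.40005029  0.79426622] [[465.38900779   0.         278.95468836]
 [  0.         465.38900779 210.42525765]
 [  0.           0.           1.        ]]
top [0.49089651 0.03340351 1.00104906] [[448.37614548   0.         281.17977955]
 [  0.         448.37614548 205.18384999]
 [  0.           0.           1.        ]]
0.1 [0.20490515 0.53675585 0.2305347 ] [-2.49139999e-04  1.81378385e-01  9.83413049e-01 -7.71244896e-04] 0.08539331785282189 [-0.09506748  0.61289749  1.10627348]
```

View pics/scene0.png

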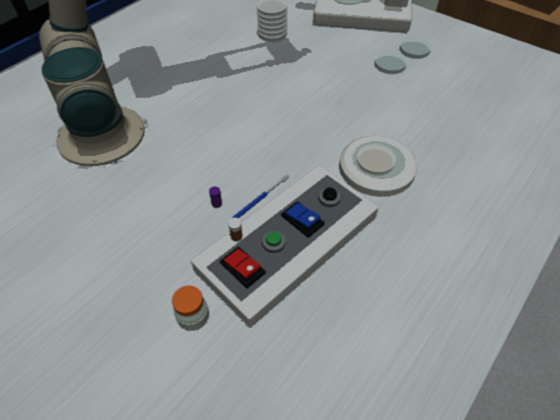

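View pics/top0.png

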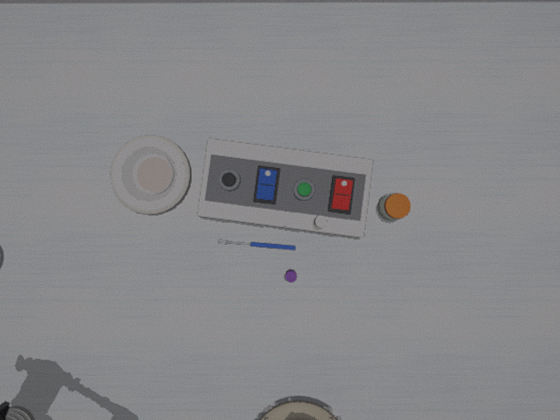

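The scene view shows the white dots at about (250,268) on red and (311,219) on blue, green at (274,239) and black at (329,196). In the top view they are at about (344,184), (268,174), (305,189) and (229,180), and the vial is at (321,222), near green and red. Next I'll measure centroids and triangulate.

```bash
python3 - <<'E'
from h import *
D={n:pickle.load(open(f'pics/{n}0.pkl','rb')) for n in('scene','top')}
def cen(n,g,kind,r):
    im=D[n]['pixels'].astype(int); x,y=g; w=im[y-r:y+r+1,x-r:x+r+1]; b,gg,rr=w[...,0],w[...,1],w[...,2]
    if kind=='w': v=np.clip(w.min(2)-60,0,None)
    if kind=='g': v=(gg-np.maximum(b,rr)>40)*1
    if kind=='k': v=(w.max(2)<28)*1
    if kind=='wv': v=(w.min(2)>150)*1
    Y,X=np.mgrid[-r:r+1,-r:r+1]; return np.array([x+(X*v).sum()/v.sum(),y+(Y*v).sum()/v.sum()]),int((v>0).sum())
T={}
for nm,k,s,t,r,r2 in [('main','w',(250,268),(344,184),5,4),('lamp','w',(311,219),(268,174),5,4),('start','g',(274,239),(305,189),12,12),('cancel','k',(329,194),(229,180),8,8)]:
    a,na=cen('scene',s,k,r); b,nb=cen('top',t,k,r2); X=tri(D['scene'],a,D['top'],b); T[nm]=X
    print(nm,a.round(1),na,b.round(1),nb,X.round(4),'reproj',(proj(D['top'],X)-b).round(2))
# red/blue/panel rocker colour in top for the yaw check
for nm in T: print(nm,onz(D['top'],cen('top',{'main':(344,184),'lamp':(268,174),'start':(305,189),'cancel':(229,180)}[nm],{'main':'w','lamp':'w','start':'g','cancel':'k'}[nm],{'start':12,'cancel':8}.get(nm,4))[0],.073 if nm in('main','lamp') else .067).round(4))
for c in [(207,139),(373,158),(363,237),(198,217)]: print(c,onz(D['top'],c,.045).round(4))
print('vial top',onz(D['top'],(321,222),.091), tri(D['scene'],(235,224),D['top'],(321,221)))
a=[cv2.resize(D['scene']['pixels'][170:300,180:390],None,fx=3.5,fy=3.5,interpolation=cv2.INTER_CUBIC)]
cv2.imwrite('pics/crop.png',a[0])
E
```

```text
main [249.4 267.5] 36 [343.7 182.9] 33 [ 0.5766 -0.094   0.0741] reproj [0.18 0.18]
lamp [310.9 218.1] 31 [267.4 172.8] 37 [0.5981 0.0643 0.0746] reproj [0.15 0.17]
start [273.3 237.4] 134 [303.8 188.8] 119 [ 0.5652 -0.0116  0.0656] reproj [0.17 0.18]
cancel [329.4 193.8] 127 [nan nan] 0 [nan nan nan] reproj [nan nan]
main [ 0.5771 -0.0938]
lamp [0.5986 0.0646]
start [ 0.5655 -0.0112]
cancel [nan nan]
(207, 139) [0.6752 0.1952]
(373, 158) [ 0.6329 -0.1608]
(363, 237) [ 0.4641 -0.1376]
(198, 217) [0.5076 0.2137]
vial top [ 0.49596745 -0.04454957] [ 0.4982384  -0.04461619  0.08788894]<stdin>:9: RuntimeWarning: invalid value encountered in scalar divide
```

View pics/crop.png

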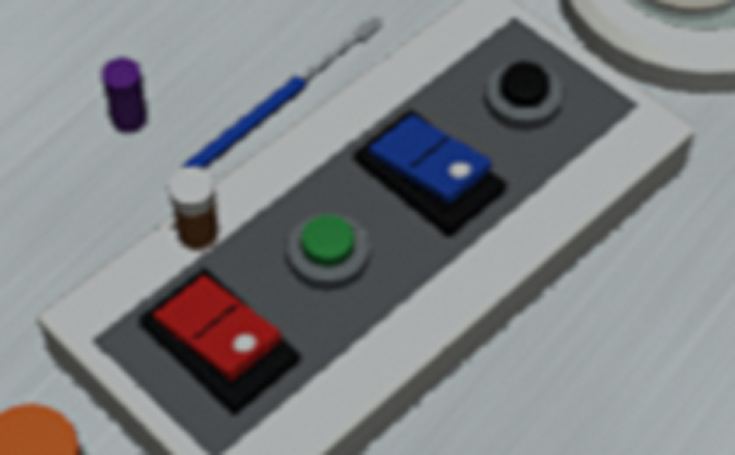

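The layout reads clearly: from right to left it is red, green, blue, black. The console yaw is about -0.135 rad. I'll go above red with the fingers shut, aiming about 6 mm outward of the dot.

Emit:
send_rows:
  increments:
    - {"gripper": 1,"linear": [0.2,-0.335,0],"delta_rot": [0,0,0.23]}
    - {"gripper": 1,"linear": [0.2,-0.335,0],"delta_rot": [0,0,0.23]}
    - {"gripper": 1,"linear": [0.2,-0.335,0],"delta_rot": [0,0,0.23]}
    - {"gripper": 1,"linear": [0.2,-0.335,0],"delta_rot": [0,0,0.23]}
    - {"gripper": 1,"linear": [0.2,-0.335,0],"delta_rot": [0,0,0.23]}
    - {"gripper": 1,"linear": [0.2,-0.335,0],"delta_rot": [0,0,0.23]}
    - {"gripper": 1,"linear": [0.2,-0.335,0],"delta_rot": [0,0,0.23]}
    - {"gripper": 1,"linear": [0.2,-0.335,0],"delta_rot": [0,0,0.23]}

```text
clock: 0.9
position: [0.4058, 0.1998, 0.2312]
ee_rot: [0.0, 0.068, 0.998, -0.0]
contact_force: [0.8, -0.0, 0.8]
width: -0.0001
gripper_force: 0.0
```

Emit:
send_rows:
  increments:
    - {"gripper": 1,"linear": [0.1775,-0.296,0],"delta_rot": [0,0,0]}
    - {"gripper": 1,"linear": [0.1775,-0.296,0],"delta_rot": [0,0,0]}
    - {"gripper": 1,"linear": [0.1775,-0.296,0],"delta_rot": [0,0,0]}
    - {"gripper": 1,"linear": [0.1775,-0.296,0],"delta_rot": [0,0,0]}
    - {"gripper": 1,"linear": [0.1775,-0.296,0],"delta_rot": [0,0,0]}
    - {"gripper": 1,"linear": [0.1775,-0.296,0],"delta_rot": [0,0,0]}
    - {"gripper": 1,"linear": [0.1775,-0.296,0],"delta_rot": [0,0,0]}
    - {"gripper": 1,"linear": [0.1775,-0.296,-0.05],"delta_rot": [0,0,0]}

```text
clock: 1.7
position: [0.5914, -0.1011, 0.1866]
ee_rot: [0.009, 0.07, 0.998, -0.003]
contact_force: [0.9, 0.4, -1.0]
width: -0.0002
gripper_force: 0.0
```

Emit:
send_rows:
  increments:
    - {"gripper": 1,"linear": [0,0,-0.04],"delta_rot": [0,0,0]}
    - {"gripper": 1,"linear": [0,0,-0.08],"delta_rot": [0,0,0]}
    - {"gripper": 1,"linear": [0,0,-0.08],"delta_rot": [0,0,0]}

```text
clock: 2.0
position: [0.5778, -0.0927, 0.0955]
ee_rot: [-0.007, 0.068, 0.998, 0.001]
contact_force: [-0.3, 0.3, -0.5]
width: 0.0001
gripper_force: 0.0
```

```bash
python3 - <<'E'
from h import *
s=get_state(); print(s['clock'],s['position'],s['ee_rot'],s['width'],s['contact_force'])
d=snap('scene','s1'); cv2.imwrite('pics/s1c.png',cv2.resize(d['pixels'][100:320,150:430],None,fx=2.5,fy=2.5))
E
```

```text
2.0 [ 0.57777492 -0.09272396  0.09548527] [-0.00664046  0.06757836  0.9976908   0.00145884] 0.0001221401771658851 [-0.34877581  0.25953409 -0.48837889]
```

View pics/s1c.png

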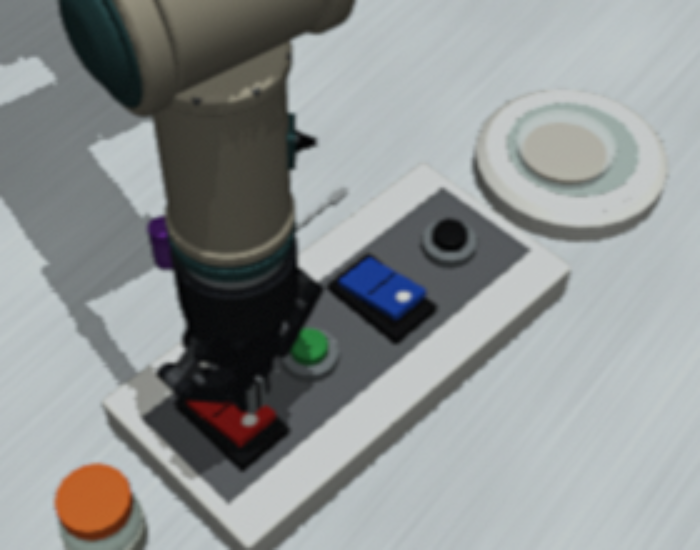

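The shut fingers hover just above the red dot, at crop (250,415). Now I'll press in slow steps.

Emit:
send_rows:
  increments:
    - {"gripper": 1,"linear": [0,0,-0.008],"delta_rot": [0,0,0]}
    - {"gripper": 1,"linear": [0,0,-0.014],"delta_rot": [0,0,0]}
    - {"gripper": 1,"linear": [0,0,-0.019],"delta_rot": [0,0,0]}
    - {"gripper": 1,"linear": [0,0,-0.024],"delta_rot": [0,0,0]}
    - {"gripper": 1,"linear": [0,0,-0.028],"delta_rot": [0,0,0]}
    - {"gripper": 1,"linear": [0,0,-0.032],"delta_rot": [0,0,0]}
    - {"gripper": 1,"linear": [0,0,-0.035],"delta_rot": [0,0,0]}
    - {"gripper": 1,"linear": [0,0,-0.035],"delta_rot": [0,0,0]}

```text
clock: 2.85
position: [0.5831, -0.094, 0.0663]
ee_rot: [0.0, 0.067, 0.998, -0.0]
contact_force: [1.5, -0.3, 1.1]
width: -0.0
gripper_force: 0.6
```

Emit:
send_rows:
  increments:
    - {"gripper": 1,"linear": [0,0,-0.002],"delta_rot": [0,0,0]}
    - {"gripper": 1,"linear": [0,0,-0.003],"delta_rot": [0,0,0]}
    - {"gripper": 1,"linear": [0,0,-0.003],"delta_rot": [0,0,0]}

```text
clock: 3.15
position: [0.583, -0.094, 0.0634]
ee_rot: [0.0, 0.067, 0.998, -0.0]
contact_force: [2.2, -0.3, 0.9]
width: 0.0002
gripper_force: 1.1
```

Emit:
send_rows:
  increments:
    - {"gripper": 1,"linear": [0,0,-0.001],"delta_rot": [0,0,0]}
    - {"gripper": 1,"linear": [0,0,-0.002],"delta_rot": [0,0,0]}
    - {"gripper": 1,"linear": [0,0,-0.002],"delta_rot": [0,0,0]}

```text
clock: 3.45
position: [0.583, -0.0939, 0.0618]
ee_rot: [0.0, 0.067, 0.998, -0.0]
contact_force: [2.2, 0.5, 4.6]
width: -0.0003
gripper_force: 2.4
```

Emit:
send_rows:
  increments:
    - {"gripper": 1,"linear": [0,0,-0.001],"delta_rot": [0,0,0]}
    - {"gripper": 1,"linear": [0,0,-0.0015],"delta_rot": [0,0,0]}
    - {"gripper": 1,"linear": [0,0,-0.0015],"delta_rot": [0,0,0]}

```text
clock: 3.75
position: [0.5831, -0.094, 0.0616]
ee_rot: [0.001, 0.067, 0.998, -0.0]
contact_force: [-0.1, 1.0, 11.2]
width: -0.0001
gripper_force: 5.7
```

The red rocker is at its stop: force climbed to 11 N with no further travel. Next I'll lift and shift by the dot-to-dot vector to blue.

Emit:
send_rows:
  increments:
    - {"gripper": 1,"linear": [0,0,0.041],"delta_rot": [0,0,0]}
    - {"gripper": 1,"linear": [0.0215,0.1585,0.041],"delta_rot": [0,0,0]}
    - {"gripper": 1,"linear": [0.0215,0.1585,0.041],"delta_rot": [0,0,0]}
    - {"gripper": 1,"linear": [0.0215,0.1585,0.041],"delta_rot": [0,0,0]}
    - {"gripper": 1,"linear": [0.0215,0.1585,0.041],"delta_rot": [0,0,0]}
    - {"gripper": 1,"linear": [0.0215,0.1585,0.041],"delta_rot": [0,0,0]}
    - {"gripper": 1,"linear": [0.0215,0.1585,0.041],"delta_rot": [0,0,0]}
    - {"gripper": 1,"linear": [0.0215,0.1585,0.041],"delta_rot": [0,0,0]}

```text
clock: 4.55
position: [0.6035, 0.0631, 0.1004]
ee_rot: [-0.001, 0.068, 0.998, -0.0]
contact_force: [-0.5, 0.4, -0.7]
width: -0.0002
gripper_force: 0.0
```

Emit:
send_rows:
  increments:
    - {"gripper": 1,"linear": [0,0,-0.008],"delta_rot": [0,0,0]}
    - {"gripper": 1,"linear": [0,0,-0.014],"delta_rot": [0,0,0]}
    - {"gripper": 1,"linear": [0,0,-0.019],"delta_rot": [0,0,0]}
    - {"gripper": 1,"linear": [0,0,-0.024],"delta_rot": [0,0,0]}
    - {"gripper": 1,"linear": [0,0,-0.028],"delta_rot": [0,0,0]}
    - {"gripper": 1,"linear": [0,0,-0.032],"delta_rot": [0,0,0]}
    - {"gripper": 1,"linear": [0,0,-0.036],"delta_rot": [0,0,0]}
    - {"gripper": 1,"linear": [0,0,-0.036],"delta_rot": [0,0,0]}

```text
clock: 5.35
position: [0.6047, 0.0647, 0.0647]
ee_rot: [0.0, 0.067, 0.998, 0.0]
contact_force: [1.7, -0.1, 1.1]
width: 0.0003
gripper_force: 0.5
```

Emit:
send_rows:
  increments:
    - {"gripper": 1,"linear": [0,0,-0.002],"delta_rot": [0,0,0]}
    - {"gripper": 1,"linear": [0,0,-0.004],"delta_rot": [0,0,0]}
    - {"gripper": 1,"linear": [0,0,-0.005],"delta_rot": [0,0,0]}
    - {"gripper": 1,"linear": [0,0,-0.005],"delta_rot": [0,0,0]}

```text
clock: 5.75
position: [0.6047, 0.0647, 0.0615]
ee_rot: [0.001, 0.067, 0.998, 0.0]
contact_force: [-0.9, -1.5, 10.7]
width: 0.0001
gripper_force: 4.9
```

Blue is at its stop too. Now I'll lift, move above green and verify with a picture.

Emit:
send_rows:
  increments:
    - {"gripper": 1,"linear": [0,0,0.041],"delta_rot": [0,0,0]}
    - {"gripper": 1,"linear": [-0.0398,-0.0762,0.041],"delta_rot": [0,0,0]}
    - {"gripper": 1,"linear": [-0.0398,-0.0762,0.041],"delta_rot": [0,0,0]}
    - {"gripper": 1,"linear": [-0.0398,-0.0762,0.041],"delta_rot": [0,0,0]}
    - {"gripper": 1,"linear": [-0.0398,-0.0762,0.041],"delta_rot": [0,0,0]}
    - {"gripper": 1,"linear": [-0.0398,-0.0762,0.041],"delta_rot": [0,0,0]}

```text
clock: 6.35
position: [0.5644, -0.0107, 0.1005]
ee_rot: [-0.0, 0.067, 0.998, 0.0]
contact_force: [0.5, 0.1, 0.0]
width: 0.0001
gripper_force: 0.0
```

```bash
python3 - <<'E'
from h import *
s=get_state(); print(s['clock'],s['position'])
d=snap('scene','s2'); cv2.imwrite('pics/s2c.png',cv2.resize(d['pixels'][100:320,150:430],None,fx=2.5,fy=2.5))
E
```

```text
6.35 [ 0.56438675 -0.01069776  0.10047651]
```

View pics/s2c.png

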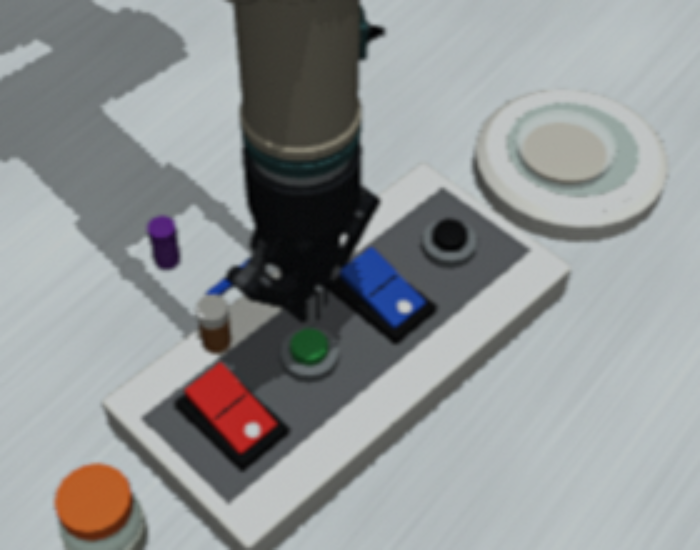

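Both dot ends are down, red at crop (252,430) and blue at (404,306). The vial is standing and the tip is over green. Now I'll press green.

Emit:
send_rows:
  increments:
    - {"gripper": 1,"linear": [0,0,-0.015],"delta_rot": [0,0,0]}
    - {"gripper": 1,"linear": [0,0,-0.024],"delta_rot": [0,0,0]}
    - {"gripper": 1,"linear": [0,0,-0.029],"delta_rot": [0,0,0]}
    - {"gripper": 1,"linear": [0,0,-0.033],"delta_rot": [0,0,0]}
    - {"gripper": 1,"linear": [0,0,-0.037],"delta_rot": [0,0,0]}
    - {"gripper": 1,"linear": [0,0,-0.04],"delta_rot": [0,0,0]}
    - {"gripper": 1,"linear": [0,0,-0.04],"delta_rot": [0,0,0]}
    - {"gripper": 1,"linear": [0,0,-0.04],"delta_rot": [0,0,0]}

```text
clock: 7.2
position: [0.5643, -0.0111, 0.0614]
ee_rot: [0.0, 0.068, 0.998, 0.0]
contact_force: [-2.0, 2.4, 4.7]
width: 0.0002
gripper_force: 2.3
```

Emit:
send_rows:
  increments:
    - {"gripper": 1,"linear": [0,0,-0.001],"delta_rot": [0,0,0]}
    - {"gripper": 1,"linear": [0,0,-0.002],"delta_rot": [0,0,0]}
    - {"gripper": 1,"linear": [0,0,-0.002],"delta_rot": [0,0,0]}

```text
clock: 7.5
position: [0.5644, -0.0111, 0.0609]
ee_rot: [0.0, 0.067, 0.998, 0.0]
contact_force: [-4.5, 2.3, 14.4]
width: 0.0001
gripper_force: 7.5
```

Green is bottomed: 14 N at 0.061 m, with no further travel. I'll lift away clear of the console and check.

Emit:
send_rows:
  increments:
    - {"gripper": 1,"linear": [0,0,0.04],"delta_rot": [0,0,0]}
    - {"gripper": 1,"linear": [0,0,0.09],"delta_rot": [0,0,0]}
    - {"gripper": 1,"linear": [0,0,0.14],"delta_rot": [0,0,0]}
    - {"gripper": 1,"linear": [-0.04,0,0.18],"delta_rot": [0,0,0]}
    - {"gripper": 1,"linear": [-0.09,0,0.2],"delta_rot": [0,0,0]}
    - {"gripper": 1,"linear": [-0.12,0,0.2],"delta_rot": [0,0,0]}
    - {"gripper": 1,"linear": [-0.12,0,0.2],"delta_rot": [0,0,0]}
    - {"gripper": 1,"linear": [-0.12,0,0.2],"delta_rot": [0,0,0]}

```text
clock: 8.3
position: [0.4444, -0.0119, 0.2593]
ee_rot: [0.001, 0.068, 0.998, -0.0]
contact_force: [0.2, -0.2, -0.0]
width: 0.0002
gripper_force: 0.0
```

```bash
python3 - <<'E'
from h import *
s=get_state(); print(s['clock'],s['position'],s['contact_force'])
d=snap('scene','s3'); cv2.imwrite('pics/s3c.png',cv2.resize(d['pixels'][150:330,150:430],None,fx=2.8,fy=2.8))
E
```

```text
8.3 [ 0.44437537 -0.01186587  0.25931103] [ 0.24904683 -0.22923832 -0.03203529]
```

View pics/s3c.png

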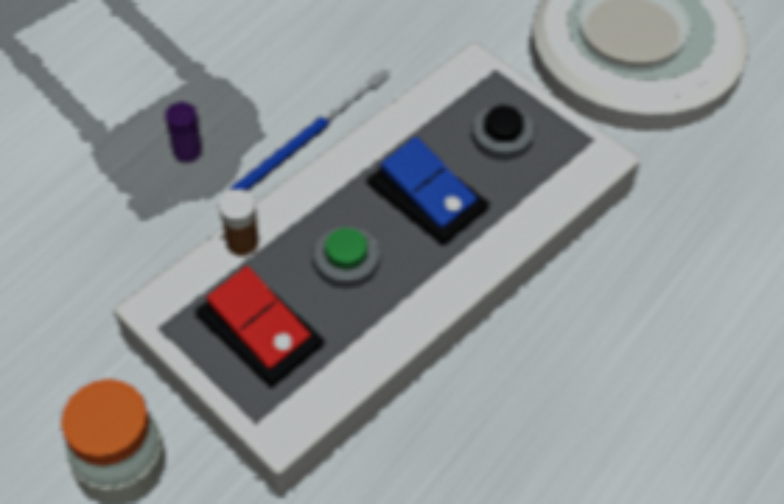

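Both rockers are on, with dots at crop (283,342) and (453,203). Green is back up at (346,246), and nothing else has moved. I'll hand it in.

```bash
python3 -c "from rig import sign_off; print(sign_off())"
```

```text
the job is handed in; nothing more can be done
None
```

The job is handed in at about 8.3 s: the red and then the blue rocker were pushed to their stops, the green button was pressed fully down and came back up, and the last picture shows nothing else moved.

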